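# Set out the bedside things for the night

## Robot

A 6-joint arm with a two-finger parallel gripper is mounted at the origin on the work surface. World frame = base frame: x ahead of the robot, y to its left, z up, the work surface at z = 0. Lengths are in m, angles in rad, forces in N, time in s.
With the tool pointing down it reaches from about 0.375 to 0.9 m from the base axis. Payload 3.1 kg.
Tool frame: the origin (TCP) lies on the centre line of the jaws, within the pads' length; the fingertips stand 22 mm ahead of it and the grasp point (between the pads) lies 3 mm ahead of it; z points along the fingers, y is the line along which they close (so a half turn about z gives the same grasp; the last joint's range is limited). The gripper opens to 85 mm and grips with 20 to 120 N. Pads are 22 mm wide; open, the fingers measure 114 mm over their backs; the gripper's body (76 mm by 85 mm) begins 54 mm behind the grasp point. The pads swing forward as they close: fully open they stand 13 mm farther back than shut.
Start: joints at [1.069, 0.527, 1.433, -0, 1.181, -0.178], TCP at [0.198, 0.593, 0.253] pointing down, gripper open.
Joint ranges: [-3.08, 3.08], [-0.75, 2.2], [0.22, 2.44], [-1.43, 4.57], [0, 2.65], [-2.85, 2.85]. Speed limits (rad/s): [2.79, 2.79, 3.14, 3.14, 3.14, 3.14].

## Interface

Orientations are given as a unit quaternion [x, y, z, w].
In Python, from station import sense, eyes, job gives the robot as it stands.
- The arm moves only by the shell command python3 -m pendant 'ROWS' [FORCE]. ROWS is a JSON list of rows, 1 to 20 of them, each written [[dx, dy, dz], turn, opening]: dx, dy, dz in a scale on which 1.0 is 80 cm, then a turn about the tool's z in fractions of the full range, 1 being pi rad, then the opening from 0.0 (shut) to 1.0 (fully open); each row is the pose to reach, as a shift and turn from the pose commanded when the command began, along the tool's axes at that moment; what a row does not reach only later rows make up. A row lasts 1/10 s, in which the tool goes at most 0.05 m and 0.15 rad, less where a joint would pass 70% of its speed; a pose out of reach is approached as far as the arm can. The fingers move at their own pace and stop on an object; FORCE is the grip in N (left out, the last holds). Time passes only in rows, so rows that do not move let the fingers close. It prints the time, the measured TCP pose, the force, the opening and the grip force at its end. Input that does not fit is refused with a message, and nothing moves.
- sense(): the state, without advancing time (a new reading comes with each control period).
- eyes.snapshot(name): name is "side" or "top"; returns a dict with "pixels" (384x512x3 uint8, red, green, blue), "range_z" (384x512 float32, m along the optical axis (not along the pixel's ray), 0 where there is no reading), "fov_y" (degrees; the focal length in pixels is half the picture's height over the tangent of half this angle, whatever the lens; pixels are square), "cx", "cy" (the principal point, pixels), "R" (3x3) and "t" (3): a world point X has camera coordinates R X + t. Camera axes: x right, y down, z forward; pixel columns grow to the right and rows downward; lengths in m; the calibration is good to about 2 mm. A picture is of the moment at which its call begins.
- job.sign_off(): hands the job in; it is judged then, once.
The state is a dict: "t": time; "q": joint angles; "qd": joint speeds; "tau": joint torques, N m; "tcp_pos": TCP position; "tool_rot": TCP orientation; "force": force on the tool from outside, world axes, zero at the start; "ft_torque": the same for the moment, N m; "finger_gap": opening from 0.0 (shut) to 1.0 (fully open); "gripper_force": force on a finger pad.
Only numpy, scipy, OpenCV 4.12 (cv2) and the standard library are available. Lean on these libraries where they do the work, as an engineer would, in place of code of your own. Each camera call takes 0.05 s, during which the arm holds its last target. There are 200 camera calls.

## Task

Set out the bedside things for the night: stand the blue carafe in the middle of the cork coaster and put its cup, mouth down as it is, over the neck as the lid; stand the alarm clock close beside the tissue box on the box's left side (left as seen from the robot), centred on that side with a gap of about 2 cm and its display facing the same way as the box's robot-facing side; lay the red glasses case flat on top of the low shelf, centred and along its length; and slide the remote control lengthways under the middle of the shelf from its robot-facing side, leaving about the near third sticking out to take hold of. Set the carafe and the cup down gently and never tip them over, let go of everything, and leave the tissue box, the telephone and the book where they are.

Things in the scene. Friction and masses are not known exactly. Their poses are not given: they have to be found in the camera images.
- carafe: Bedside carafe, blue ceramic, 0.4 kg, closed at the top, 185 mm high: body 84 mm in diameter up to 85 mm, sloping shoulder up to 115 mm, straight neck 34 mm in diameter up to a lip (37 mm in diameter) at 180 to 185 mm. Take it by the neck. Loose, upright. Origin: centre of the underside, z up its axis.
- cup: The carafe's cup, blue ceramic, white disc on top, standing mouth down: straight cylinder 66 mm in outer diameter, 70 mm high, wall 3.5 mm (mouth 59 mm wide), closed end 5 mm thick on top. Over the neck the closed end rests on the lip, the mouth rim then 120 mm above the carafe's underside. 0.13 kg, loose. Origin: centre of the mouth rim, the lowest plane as it stands; z up its axis.
- clock: Black alarm clock, a block 48 mm deep (its x) by 80 mm wide (its y) by 60 mm high, grey snooze bar on top, dark display with red bars on its -x face. Loose, standing. Origin: centre of the underside; -x is the way the display faces, +y is its left seen from the robot at yaw 0.
- glasses_case: Red hard glasses case, 150 mm long (its x) by 56 mm wide (its y) by 38 mm high, lying flat. Loose. Origin: centre of the underside, z up.
- remote: Dark grey slim TV remote with small light keys on top, 140 mm long (its x) by 38 mm wide (its y) by 18 mm thick, lying flat, keys up. Loose. Origin: centre of the underside, z up. Either end may go in first.
- coaster: Round cork coaster with a dark rim, fixed, 100 mm in diameter and 6 mm thick. Origin: centre of its underside, on the table.
- shelf: Low pale wooden shelf, fixed on the table: board 120 mm deep (its x), 210 mm long (its y), 14 mm thick, upper face 44 mm above the table, on a 13 mm side wall at either end. The bay below is 30 mm high, 184 mm wide, open at the robot-facing side (-x) and the back. Origin: centre of its footprint on the table; z up. A remote a third out has its centre about 37 mm to -x of this origin.
- tissue_box: Lilac patterned tissue box, 110 by 110 mm and 125 mm high, oval slot in the top, loose. Origin: centre of the underside; +y is the side on the left as seen from the robot, -x the robot-facing side, z up. The clock stands on its +y side. To be left where it is.
- telephone: Black desk telephone with its handset across the top, 85 by 205 mm and about 58 mm high, loose; to be left alone. Origin: centre of the underside.
- book: Dark closed hardback lying flat, 112 by 178 mm and 24 mm thick, loose; to be left alone. Origin: centre of the underside.
Things that resemble listed ones, but are neither listed nor needed, are in the scene too. What is shaped like the cup but purple is not meant. Leave any yellow look-alike of the tissue_box alone.

How it is judged:
At the end, for the whole second after the job is handed in: Centred within 12 mm: carafe on coaster; within 14 mm: cup down on its lip; within 15 mm: clock at the box's left side (gap to 35 mm, display to robot), case along the shelf top, remote in the bay's middle, 35 to 67 mm out. Square within 0.17 rad, upright, all released and at rest (horizontal distance between carafe and coaster below 0.012 m and z of carafe in the frame of coaster between 0.003 and 0.01 m and angle between each of carafe, clock, glasses_case, remote's own z axis and vertical below 0.06 rad and horizontal distance between cup and carafe below 0.014 m and z of cup in the frame of carafe between 0.114 and 0.126 m and angle between cup's own z axis and vertical below 0.1 rad and x of clock in the frame of tissue_box between -0.015 and 0.015 m and y of clock in the frame of tissue_box between 0.097 and 0.13 m and y of tissue_box in the frame of clock between -0.14 and -0.085 m and angle between the x axis of clock and the x axis of tissue_box, either way round below 0.17 rad and height (world z) of each of clock, remote below 0.006 m and x of glasses_case in the frame of shelf between -0.015 and 0.015 m and y of glasses_case in the frame of shelf between -0.015 and 0.015 m and z of glasses_case in the frame of shelf between 0.04 and 0.05 m and angle between the x axis of glasses_case and the y axis of shelf, either way round below 0.17 rad and x of remote in the frame of shelf between -0.057 and -0.025 m and y of remote in the frame of shelf between -0.015 and 0.015 m and angle between the x axis of remote and the x axis of shelf, either way round below 0.17 rad and linear speed of each of carafe, cup, clock, glasses_case, remote below 0.02 m/s and angular speed of each of carafe, cup, clock, glasses_case, remote below 0.2 rad/s); the robot touches nothing.
It fails at once if the tissue box pushed more than 12 mm from its place (distance of tissue_box from where it was at the start of the episode above 0.012 m).
It fails at once if the telephone pushed more than 12 mm from its place (distance of telephone from where it was at the start of the episode above 0.012 m).
It fails at once if the book pushed more than 12 mm from its place (distance of book from where it was at the start of the episode above 0.012 m).
It fails at once if the carafe or the cup tipped more than 0.5 rad (angle between any of carafe, cup's own z axis and vertical above 0.5 rad).
It fails at once if the carafe or the cup set down hard (over 60 N) (contact force between carafe and coaster above 60 N or contact force between cup and carafe above 60 N).
It also fails if it takes over 128 s, if anything falls off the work surface, if the arm or the gripper's body presses on something with over 40 N, if the wrist force passes 120 N, or if a joint passes its speed limit or range.

## Working session

There is one attempt and no reset: what is moved stays moved. The work goes in short steps, Python scripts to look and compute and a shell command to move; the robot and the scene stay as the last step left them, time stands still between calls to the robot, and variables do not carry over. Pictures are saved under pics/ and viewed, at most 14 in all, crops included, and the job is handed in when it is done.

```bash
ls; mkdir -p pics; cat > h.py <<'E'
import numpy as np, cv2
from station import sense, eyes, job
def snap(n, save=None):
    s=eyes.snapshot(n); 
    if save: cv2.imwrite('pics/'+save, s['pixels'][:,:,::-1])
    s['f']=s['pixels'].shape[0]/2/np.tan(np.radians(s['fov_y'])/2); return s
def cloud(s):
    v,u=np.mgrid[:384,:512]; z=s['range_z']
    c=np.stack([(u-s['cx'])/s['f']*z,(v-s['cy'])/s['f']*z,z],-1)
    return (c-s['t'])@s['R']
E
python3 - <<'E'
from h import *
for n in('top','side'):
    s=snap(n,n+'0.png'); print(n,s['f'],s['cx'],s['cy'],-s['R'].T@s['t'],s['R'].round(3).tolist())
    np.savez(n+'0.npz',p=s['pixels'],c=cloud(s),z=s['range_z'])
print({k:np.round(v,3) for k,v in sense().items()})
E
```

```text
pics
top 395.18680634995206 251.68748920308616 190.16624736477297 [ 0.33274982 -0.03419312  1.25375888] [[-0.005, -1.0, -0.008], [-0.984, 0.006, -0.177], [0.177, 0.007, -0.984]]
side 422.65889540959483 260.42062806612915 188.4006908151328 [ 1.17917734 -1.00466767  0.90207968] [[0.846, 0.533, 0.004], [0.321, -0.504, -0.802], [-0.425, 0.68, -0.598]]
{'t': np.float64(0.1), 'q': array([ 1.07 ,  0.528,  1.434,  0.   ,  1.181, -0.178]), 'qd': array([-0.001, -0.002, -0.001, -0.001,  0.001, -0.001]), 'tau': array([-1.0000e-03, -4.4331e+01, -1.7858e+01, -0.0000e+00,  4.0000e-03,
        0.0000e+00]), 'tcp_pos': array([0.198, 0.592, 0.252]), 'tool_rot': array([ 0.161,  0.987, -0.001, -0.   ]), 'force': array([ 0.073,  0.195, -0.419]), 'ft_torque': array([ 0.002, -0.06 ,  0.055]), 'gripper_force': np.float64(0.0), 'finger_gap': np.float64(0.999)}
```

View pics/top0.png

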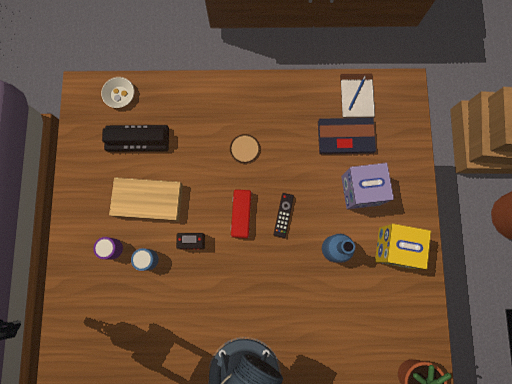

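View pics/side0.png

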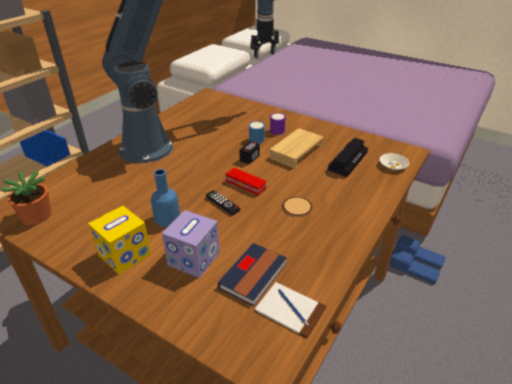

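Could be taken for the target: the cup is either the blue-walled one at top (143,260) or the purple one at (107,248), and I choose blue. The tissue box is either the lilac one at (368,186) or the yellow one at (404,246), and I choose lilac. The others are single: carafe (340,248), clock (190,241), case (241,214), remote (284,215), coaster (245,149), shelf (146,199).

```bash
cat > seg.py <<'E'
from h import *
seeds=dict(carafe=((346,247),.185,.012),cup=((143,260),.07,.01),purple=((107,248),.07,.01),clock=((190,241),.06,.008),case=((241,214),.038,.008),remote=((284,215),.018,.006),coaster=((245,149),.006,.005),shelf=((146,199),.044,.007),tissue=((368,186),.125,.01),yellow=((404,246),.125,.01),phone=((136,138),.05,.03),book=((347,136),.024,.008))
def rect(P):
    (c,wh,a)=cv2.minAreaRect((P*1000).astype(np.float32)); 
    b=cv2.boxPoints((c,wh,a)); e=b[1]-b[0]; f=b[2]-b[1]
    if np.linalg.norm(f)>np.linalg.norm(e): e,f=f,e
    return np.array(c).round(1), np.linalg.norm(e).round(0),np.linalg.norm(f).round(0),(np.degrees(np.arctan2(e[1],e[0]))%180).round(1)
if __name__=='__main__':
    d=np.load('top0.npz');c=d['c']
    for k,((u,v),h,t) in seeds.items():
        m=(abs(c[...,2]-h)<t).astype(np.uint8)
        n,L=cv2.connectedComponents(m); l=L[v,u]
        if l==0:
            w=L[v-6:v+7,u-6:u+7]; w=w[w>0]; l=np.bincount(w).argmax() if len(w) else -1
        P=c[L==l]
        if len(P)<4: print(k,'none',c[v,u]);continue
        print(k,len(P),P[:,2].mean().round(4),P[:,:2].mean(0).round(4),*rect(P[:,:2]))
    a=cv2.resize(d['p'][215:285,80:220],None,fx=4,fy=4); e=cv2.resize(np.load('side0.npz')['p'][110:180,220:360],None,fx=4,fy=4)
    cv2.imwrite('pics/crop1.png',np.vstack([a,e])[:,:,::-1])
E
python3 seg.py
```

```text
carafe 153 0.1849 [ 0.3702 -0.2822] [ 370.7 -282.1] 35.0 35.0 40.0
cup 403 0.0698 [0.3398 0.2999] [339.5 300.9] 66.0 61.0 89.5
purple 406 0.0696 [0.3738 0.4135] [373.9 413.9] 65.0 64.0 72.0
clock 392 0.0569 [0.3947 0.1632] [395.3 163.8] 80.0 45.0 89.7
case 838 0.0371 [0.4785 0.009 ] [479.9   9.2] 149.0 56.0 176.8
remote 513 0.0174 [ 0.475  -0.1246] [ 475.1 -124.6] 139.0 38.0 167.1
coaster 762 0.0058 [ 0.6944 -0.0036] [698.6  -7.2] 119.0 115.0 54.5
shelf 2576 0.0436 [0.5255 0.3068] [526.6 307.7] 211.0 121.0 85.7
tissue 1430 0.1245 [ 0.5535 -0.3729] [ 554.4 -374.2] 111.0 110.0 96.3
yellow 1572 0.1246 [ 0.3722 -0.4678] [ 372.6 -469.2] 112.0 110.0 79.0
phone 1642 0.0449 [0.723  0.3449] [729.6 349.3] 205.0 87.0 89.4
book 1895 0.0237 [ 0.7331 -0.3343] [ 734.3 -334. ] 179.0 117.0 90.5
```

View pics/crop1.png

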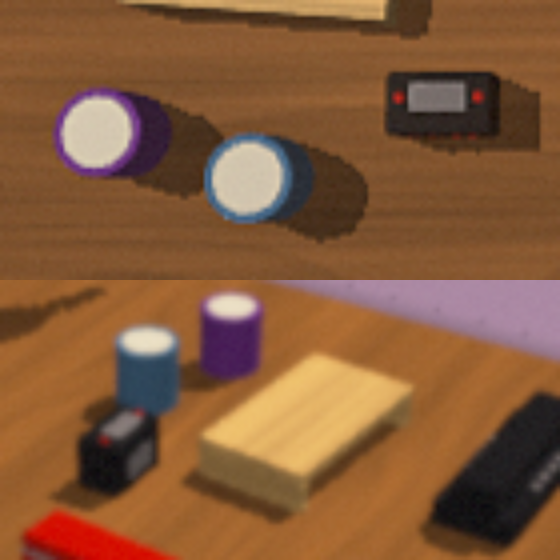

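The blue-walled cup is at crop (248,178) and the purple one at (97,130), so blue is right. The clock has red bars low on its robot-facing edge at (460,135), and the side view shows a plain back, so its yaw is about 0. Next I refine the coaster position and write a helper that works out the shifts.

```bash
cat > go.py <<'E'
# go.py x y z closing_angle_deg -> shift in tool axes from the present pose
import sys; from h import *
from scipy.spatial.transform import Rotation as Ro
s=sense(); R=Ro.from_quat(s['tool_rot']).as_matrix(); a=np.arctan2(R[1,1],R[0,1])
x,y,z,g=map(float,sys.argv[1:5]); g=np.radians(g)
q1=np.arctan2(y,x); q6=(q1-g+np.pi/2)%np.pi-np.pi/2   # closing angle = q1-q6
turn=q6-(q1-a); turn=(turn+np.pi)%(2*np.pi)-np.pi
print('shift',(R.T@(np.array([x,y,z])-s['tcp_pos'])).round(4),'turn',round(turn,4),'tcp',s['tcp_pos'].round(4),'gap',s['finger_gap'].round(3))
E
python3 - <<'E'
from h import *
d=np.load('top0.npz');p=d['p'].astype(int);c=d['c']
hsv=cv2.cvtColor(d['p'],cv2.COLOR_RGB2HSV)
w=hsv[128:172,220:270]; print(hsv[149,245],hsv[149,215:276:3].tolist())
m=np.zeros(p.shape[:2],np.uint8); m[125:175,218:272]=(hsv[125:175,218:272,2]>150)
n,L,st,ce=cv2.connectedComponentsWithStats(m); l=L[149,245]; P=c[L==l]; 
print(st[l],P.mean(0), cv2.minEnclosingCircle((P[:,:2]*1000).astype(np.float32)))
E
python3 go.py 0.3707 -0.2821 0.29 -37
```

```text
[ 16 129 188] [[15, 166, 126], [14, 166, 126], [13, 167, 130], [13, 170, 126], [14, 165, 128], [13, 157, 57], [16, 130, 189], [16, 128, 188], [16, 130, 185], [16, 130, 188], [16, 129, 188], [16, 130, 186], [16, 127, 186], [16, 126, 186], [16, 128, 201], [15, 158, 66], [13, 172, 120], [13, 159, 125], [13, 161, 122], [14, 165, 119], [13, 162, 120]]
[232 136  26  26 528] [ 0.69499746 -0.00273666  0.01104434] ((535.6759033203125, -14.478043556213379), 203.8816680908203)Traceback (most recent call last):
  File "go.py", line 8, in <module>
    print('shift',(R.T@(np.array([x,y,z])-s['tcp_pos'])).round(4),'turn',round(turn,4),'tcp',s['tcp_pos'].round(4),'gap',s['finger_gap'].round(3))
                                                                                                                         ^^^^^^^^^^^^^^^^^^^^^
AttributeError: 'float' object has no attribute 'round'
```

```bash
sed -i "s/s\['finger_gap'\].round(3)/s['finger_gap']/" go.py
cat >> h.py <<'E'
def ray(s,u,v,h):
    d=s['R'].T@np.array([(u-s['cx'])/s['f'],(v-s['cy'])/s['f'],1]); o=-s['R'].T@s['t']
    return o+d*(h-o[2])/d[2]
E
python3 - <<'E'
from h import *
s=snap('top');p=s['pixels']; hsv=cv2.cvtColor(p,cv2.COLOR_RGB2HSV)
for test in ((hsv[...,2]>150),((hsv[...,2]>150)|(hsv[...,2]<80))):
    m=np.zeros(p.shape[:2],np.uint8); m[128:172,222:268]=test[128:172,222:268]
    n,L,st,ce=cv2.connectedComponentsWithStats(m); l=L[149,245]; print(st[l],ce[l],ray(s,*ce[l],.006))
E
python3 go.py 0.3707 -0.2821 0.29 -37
```

```text
[232 136  26  26 528] [244.42234848 148.2405303 ] [ 0.69654079 -0.00268182  0.006     ]
[230 134  31  30 646] [244.91486068 148.64860681] [ 0.69514658 -0.00429006  0.006     ]
shift [-0.4411 -0.7745 -0.0363] turn 1.8938 tcp [0.198  0.5923 0.2525] gap 0.998778564376769
```

The manual's scale: shifts go in shares of 80 cm and turns go in shares of pi rad. Converting my numbers, -0.7745 m / 0.8 = -0.9681, -0.443 m / 0.8 = -0.5538, 0.15 rad / 3.1416 = 0.0477.

```bash
R="";python3 -m pendant '[[[-0.1375,-0.1125,-0.045],0.0477,1],[[-0.275,-0.225,-0.045],0.0955,1],[[-0.4125,-0.3375,-0.045],0.1432,1],[[-0.5538,-0.4625,-0.045],0.191,1],[[-0.5538,-0.4625,-0.045],0.2387,1],[[-0.5538,-0.4625,-0.045],0.2865,1],[[-0.5538,-0.4625,-0.045],0.3342,1],[[-0.5538,-0.4625,-0.045],0.382,1],[[-0.5538,-0.4625,-0.045],0.4297,1],[[-0.5538,-0.5,-0.045],0.4775,1],[[-0.5538,-0.625,-0.045],0.5252,1],[[-0.5525,-0.75,-0.045],0.573,1],[[-0.5513,-0.875,-0.045],0.6029,1],[[-0.5513,-0.9681,-0.045],0.6029,1],[[-0.5513,-0.9681,-0.045],0.6029,1],[[-0.5513,-0.9681,-0.045],0.6029,1],[[-0.5513,-0.9681,-0.045],0.6029,1],[[-0.5513,-0.9681,-0.045],0.6029,1],[[-0.5513,-0.9681,-0.045],0.6029,1],[[-0.5513,-0.9681,-0.045],0.6029,1]]' 40; python3 go.py 0.3707 -0.2821 0.153 -37
```

```text
t: 2.15
tcp_pos: [0.3702, -0.2876, 0.2896]
tool_rot: [0.896, 0.443, -0.0, 0.002]
force: [0.2, -0.0, -0.5]
finger_gap: 1.003
gripper_force: 0.0
shift [ 0.005  -0.0034  0.1365] turn -0.0063 tcp [ 0.3702 -0.2876  0.2896] gap 1.0032088453233705
```

To row units: 0.1365 m / 0.8 = 0.1706, 0.13 m / 0.8 = 0.1625.

```bash
python3 -m pendant '[[[0.005,-0.0025,0.025],0,1],[[0.0063,-0.0038,0.0625],0,1],[[0.0063,-0.0038,0.1],0,1],[[0.0063,-0.0038,0.1375],0,1],[[0.0063,-0.0038,0.1625],0,1],[[0.0063,-0.0038,0.1706],0,1],[[0.0063,-0.0038,0.1706],0,1],[[0.0063,-0.0038,0.1706],0,1]]'; python3 go.py 0.3707 -0.2821 0.153 -37
```

```text
t: 2.95
tcp_pos: [0.3719, -0.2761, 0.1535]
tool_rot: [0.895, 0.446, 0.0, 0.001]
force: [0.2, 0.2, 0.4]
finger_gap: 0.998
gripper_force: 0.0
shift [-0.0055  0.0027  0.0005] turn 0.0001 tcp [ 0.3719 -0.2761  0.1535] gap 0.9984861153862855
```

To row units: -0.005 m / 0.8 = -0.0063, 0.003 m / 0.8 = 0.0038.

```bash
python3 -m pendant '[[[-0.0063,0.0038,0],0,1],[[-0.0063,0.0038,0],0,1],[[-0.0063,0.0038,0],0,0],[[-0.0063,0.0038,0],0,0],[[-0.0063,0.0038,0],0,0],[[-0.0063,0.0038,0],0,0],[[-0.0063,0.0038,0],0,0],[[-0.0063,0.0038,0],0,0],[[-0.0063,0.0038,0],0,0],[[-0.0063,0.0038,0],0,0]]' 40; python3 go.py 0.6955 -0.0035 0.22 0
```

```text
t: 3.95
tcp_pos: [0.3711, -0.282, 0.153]
tool_rot: [0.895, 0.446, 0.0, 0.001]
force: [0.5, -0.5, 2.0]
finger_gap: 0.39
gripper_force: 39.6
shift [ 0.4177  0.0915 -0.067 ] turn -0.646 tcp [ 0.3711 -0.282   0.153 ] gap 0.38988516998585765
```

To row units: 0.4177 m / 0.8 = 0.5221, 0.19 m / 0.8 = 0.2375.

```bash
python3 -m pendant '[[[0,0,-0.0125],0,0],[[0,0,-0.0375],0,0],[[0,0,-0.0625],0,0],[[0.025,0.0063,-0.0838],0,0],[[0.0625,0.0138,-0.0838],0,0],[[0.1063,0.0238,-0.0838],0,0],[[0.15,0.0325,-0.0838],0,0],[[0.1938,0.0425,-0.0838],0,0],[[0.2375,0.0525,-0.0838],0,0],[[0.2813,0.0613,-0.0838],0,0],[[0.325,0.0713,-0.0838],0,0],[[0.3688,0.0813,-0.0838],0,0],[[0.4125,0.09,-0.0838],0,0],[[0.45,0.0988,-0.0838],0,0],[[0.4813,0.105,-0.0838],0,0],[[0.5063,0.1113,-0.0838],0,0],[[0.5221,0.1144,-0.0838],0,0],[[0.5221,0.1144,-0.0838],0,0],[[0.5221,0.1144,-0.0838],0,0],[[0.5221,0.1144,-0.0838],0,0]]'; python3 go.py 0.6955 -0.0035 0.161 -37
python3 - <<'E'
from h import *
s=snap('top','t1.png');c=cloud(s);t=sense()['tcp_pos']
m=(c[...,2]<.2)&(c[...,2]>.08)&(np.hypot(c[...,0]-t[0],c[...,1]-t[1])<.06); 
d=snap('side','s1.png'); print(t)
E
```

```text
t: 5.95
tcp_pos: [0.694, -0.0041, 0.2195]
tool_rot: [0.895, 0.446, -0.001, -0.0]
force: [-0.4, -0.9, -3.7]
finger_gap: 0.392
gripper_force: 40.1
shift [0.0014 0.0009 0.0585] turn -0.0011 tcp [ 0.694  -0.0041  0.2195] gap 0.3916270636286098
[ 0.69426942 -0.00418217  0.21973307]
```

View pics/s1.png

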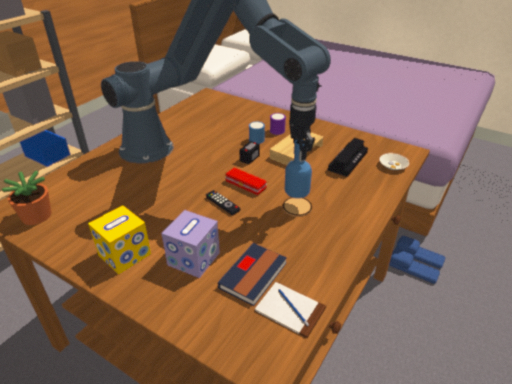

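The side view shows the carafe hanging upright at (298,178) over the coaster at (298,207). I'll lower it slowly.

To row units: 0.061 m / 0.8 = 0.0763, 0.06 m / 0.8 = 0.075.

```bash
python3 -m pendant '[[[0.0013,0.0013,0.0188],0,0],[[0.0013,0.0013,0.0375],0,0],[[0.0013,0.0013,0.05],0,0],[[0.0013,0.0013,0.0588],0,0],[[0.0013,0.0013,0.065],0,0],[[0.0013,0.0013,0.0688],0,0],[[0.0013,0.0013,0.0713],0,0],[[0.0013,0.0013,0.0725],0,0],[[0.0013,0.0013,0.0738],0,0],[[0.0013,0.0013,0.075],0,0],[[0.0013,0.0013,0.0763],0,0],[[0.0013,0.0013,0.0763],0,0],[[0.0013,0.0013,0.0763],0,0]]'
```

```text
t: 7.35
tcp_pos: [0.6969, -0.0031, 0.1591]
tool_rot: [0.895, 0.446, 0.0, 0.0]
force: [-0.7, 0.1, -2.7]
finger_gap: 0.388
gripper_force: 40.1
```

To row units: -0.14 m / 0.8 = -0.175, -0.1 m / 0.8 = -0.125.

```bash
python3 -m pendant '[[[-0.0013,0,0.0006],0,0],[[-0.0013,0,0.0013],0,0],[[-0.0013,0,0.0013],0,0.5],[[-0.0013,0,0.0013],0,0.7],[[-0.0013,0,0.0013],0,1],[[-0.0013,0,0.0013],0,1],[[-0.0013,0,0.0013],0,1],[[-0.0013,0,-0.025],0,1],[[-0.0013,0,-0.075],0,1],[[-0.0013,0,-0.125],0,1],[[-0.0013,0,-0.175],0,1],[[-0.0013,0,-0.175],0,1],[[-0.0013,0,-0.175],0,1]]'; python3 go.py 0.3398 0.3005 0.2 0
```

```text
t: 8.65
tcp_pos: [0.6965, -0.0039, 0.3004]
tool_rot: [0.895, 0.446, 0.001, 0.001]
force: [-0.5, 0.4, -1.2]
finger_gap: 1.004
gripper_force: 0.0
shift [ 0.0282 -0.4683  0.0991] turn -0.646 tcp [ 0.6965 -0.0039  0.3004] gap 1.003673451654301
```

To row units: -0.468 m / 0.8 = -0.585, -0.455 m / 0.8 = -0.5688, -0.646 rad / 3.1416 = -0.2056.

```bash
python3 -m pendant '[[[0,-0.0375,0],0,1],[[0.0063,-0.0875,0],-0.0318,1],[[0.01,-0.15,0],-0.0637,1],[[0.0125,-0.2063,0.025],-0.0955,1],[[0.0188,-0.2625,0.05],-0.1273,1],[[0.025,-0.3188,0.075],-0.1592,1],[[0.0275,-0.375,0.1],-0.191,1],[[0.0313,-0.4313,0.1238],-0.2056,1],[[0.035,-0.4875,0.1238],-0.2056,1],[[0.035,-0.5375,0.1238],-0.2056,1],[[0.035,-0.5688,0.1238],-0.2056,1],[[0.035,-0.585,0.1238],-0.2056,1],[[0.035,-0.585,0.1238],-0.2056,1],[[0.035,-0.585,0.1238],-0.2056,1],[[0.035,-0.585,0.1238],-0.2056,1],[[0.035,-0.585,0.1238],-0.2056,1]]'; python3 go.py 0.3398 0.3005 0.048 0
python3 - <<'E'
from h import *
snap('top','t2.png')
E
```

```text
t: 10.25
tcp_pos: [0.3404, 0.2997, 0.1998]
tool_rot: [0.708, 0.706, 0.0, 0.0]
force: [-0.2, 0.1, -0.1]
finger_gap: 0.997
gripper_force: 0.0
shift [ 0.0008 -0.0007  0.1518] turn -0.0018 tcp [0.3404 0.2997 0.1998] gap 0.9966895226291664
```

View pics/t2.png

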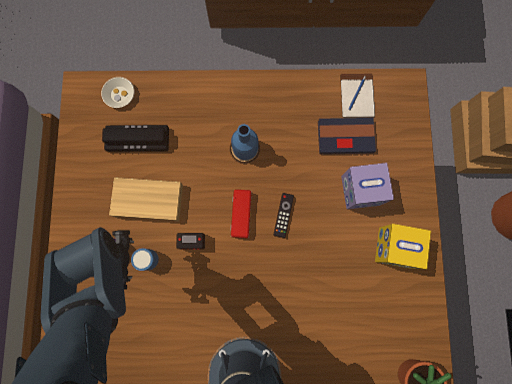

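The top view shows the carafe standing on the coaster at (245,145). The gripper is at (122,240), which by parallax puts it above the blue cup at (143,260). Descending.

To row units: 0.1518 m / 0.8 = 0.1898, 0.15 m / 0.8 = 0.1875.

```bash
python3 -m pendant '[[[0.0013,0,0.0375],0,1],[[0.0013,-0.0013,0.0875],0,1],[[0.0013,-0.0013,0.125],0,1],[[0.0013,-0.0013,0.1563],0,1],[[0.0013,-0.0013,0.1775],0,1],[[0.0013,-0.0013,0.1875],0,1],[[0.0013,-0.0013,0.1898],0,1],[[0.0013,-0.0013,0.1898],0,1],[[0.0013,-0.0013,0.1898],0,1],[[0.0013,-0.0013,0.1898],0,0],[[0.0013,-0.0013,0.1898],0,0],[[0.0013,-0.0013,0.1898],0,0],[[0.0013,-0.0013,0.1898],0,0],[[0.0013,-0.0013,0.1898],0,0],[[0.0013,-0.0013,0.1898],0,0],[[0.0013,-0.0013,0.1898],0,0]]' 30; python3 - <<'E'
from h import *
s=snap('top');c=cloud(s)
m=(abs(c[...,2]-.191)<.012)&(np.hypot(c[...,0]-.696,c[...,1])<.06);P=c[m]
print(m.sum(),P.mean(0),cv2.minEnclosingCircle((P[:,:2]*1000).astype(np.float32)))
E
python3 go.py 0.6955 -0.0035 0.28 0
```

```text
t: 11.9
tcp_pos: [0.3391, 0.3017, 0.0491]
tool_rot: [0.707, 0.707, 0.001, 0.0]
force: [1.4, -0.5, 5.6]
finger_gap: 0.763
gripper_force: 32.1
135 [ 0.69509034 -0.00391444  0.19038121] ((696.6710205078125, -4.006593227386475), 19.109970092773438)
shift [-0.3048  0.3571 -0.2305] turn -0.0002 tcp [0.339  0.3017 0.0491] gap 0.7649335888629006
```

To row units: 0.3565 m / 0.8 = 0.4456, 0.351 m / 0.8 = 0.4388.

```bash
python3 -m pendant '[[[0,0,-0.0125],0,0],[[0,0,-0.05],0,0],[[0,0,-0.1],0,0],[[0,0,-0.15],0,0],[[-0.025,0.0288,-0.2],0,0],[[-0.0563,0.0663,-0.25],0,0],[[-0.0875,0.1025,-0.2881],0,0],[[-0.1188,0.1388,-0.2881],0,0],[[-0.15,0.1763,-0.2881],0,0],[[-0.1813,0.2125,-0.2881],0,0],[[-0.2125,0.25,-0.2881],0,0],[[-0.2438,0.285,-0.2881],0,0],[[-0.275,0.3225,-0.2881],0,0],[[-0.3063,0.3588,-0.2881],0,0],[[-0.3375,0.395,-0.2881],0,0],[[-0.36,0.4213,-0.2881],0,0],[[-0.375,0.4388,-0.2881],0,0],[[-0.381,0.4456,-0.2881],0,0],[[-0.381,0.4456,-0.2881],0,0],[[-0.381,0.4456,-0.2881],0,0]]'; python3 - <<'E'
from h import *
snap('side','s2.png')
E
python3 go.py 0.6955 -0.0035 0.175 0
```

```text
t: 13.95
tcp_pos: [0.6935, -0.0026, 0.2785]
tool_rot: [0.707, 0.707, -0.0, -0.001]
force: [-0.1, 0.5, -1.4]
finger_gap: 0.76
gripper_force: 34.3
shift [-0.0011  0.0021  0.1036] turn 0.0009 tcp [ 0.6935 -0.0024  0.2786] gap 0.7620744951092338
```

View pics/s2.png

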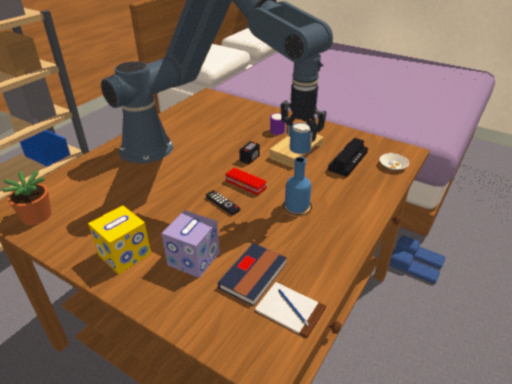

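The blue cup is held upright at (301,138), straight above the neck at (299,165). Lowering gently.

To row units: 0.104 m / 0.8 = 0.13, 0.103 m / 0.8 = 0.1288.

```bash
python3 -m pendant '[[[-0.0013,0.0013,0.0188],0,0],[[-0.0013,0.0013,0.0438],0,0],[[-0.0013,0.0013,0.0688],0,0],[[-0.0013,0.0013,0.0875],0,0],[[-0.0013,0.0013,0.1025],0,0],[[-0.0013,0.0013,0.1125],0,0],[[-0.0013,0.0013,0.1188],0,0],[[-0.0013,0.0013,0.1225],0,0],[[-0.0013,0.0013,0.125],0,0],[[-0.0013,0.0013,0.1263],0,0],[[-0.0013,0.0013,0.1275],0,0],[[-0.0013,0.0013,0.1288],0,0],[[-0.0013,0.0013,0.13],0,0],[[-0.0013,0.0013,0.13],0,0],[[-0.0013,0.0013,0.13],0,0]]'
```

```text
t: 15.5
tcp_pos: [0.696, -0.0046, 0.1752]
tool_rot: [0.707, 0.707, 0.0, 0.0]
force: [-1.8, 0.1, 2.2]
finger_gap: 0.762
gripper_force: 34.5
```

To row units: -0.11 m / 0.8 = -0.1375, -0.08 m / 0.8 = -0.1.

```bash
python3 -m pendant '[[[0,0,0],0,0.8],[[0,0,0],0,0.85],[[0,0,0],0,0.9],[[0,0,0],0,1],[[0,0,0],0,1],[[0,0,0],0,1],[[0,0,-0.0188],0,1],[[0,0,-0.0563],0,1],[[0,0,-0.1],0,1],[[0,0,-0.1375],0,1],[[0,0,-0.1375],0,1],[[0,0,-0.1375],0,1]]'; python3 go.py 0.395 0.1635 0.15 -0.3
```

```text
t: 16.7
tcp_pos: [0.6961, -0.0045, 0.2864]
tool_rot: [0.707, 0.707, 0.001, 0.001]
force: [-0.1, -0.1, -0.9]
finger_gap: 0.999
gripper_force: 0.0
shift [ 0.1681 -0.3015  0.1354] turn 0.0053 tcp [ 0.6961 -0.0045  0.2864] gap 0.9993255468095745
```

To row units: -0.3015 m / 0.8 = -0.3769, 0.168 m / 0.8 = 0.21, 0.005 rad / 3.1416 = 0.0016.

```bash
python3 -m pendant '[[[0.0188,-0.0375,0],0,1],[[0.0438,-0.0813,0],0,1],[[0.075,-0.1375,0.0125],0,1],[[0.1063,-0.1875,0.0375],0,1],[[0.1313,-0.2375,0.075],0,1],[[0.1625,-0.2875,0.1125],0,1],[[0.1875,-0.3313,0.15],0,1],[[0.2025,-0.3625,0.1688],0,1],[[0.21,-0.3769,0.1688],0.0016,1],[[0.21,-0.3769,0.1688],0.0016,1],[[0.21,-0.3769,0.1688],0.0016,1],[[0.21,-0.3769,0.1688],0.0016,1]]'; python3 - <<'E'
from h import *
s=snap('top');c=cloud(s)
m=(abs(c[...,2]-.196)<.012)&(np.hypot(c[...,0]-.696,c[...,1])<.08);P=c[m]
print(m.sum(),P.mean(0),cv2.minEnclosingCircle((P[:,:2]*1000).astype(np.float32)))
E
python3 go.py 0.395 0.1635 0.035 -0.3
```

```text
t: 17.9
tcp_pos: [0.3972, 0.1632, 0.1503]
tool_rot: [0.709, 0.705, 0.002, 0.001]
force: [2.1, -0.6, 0.4]
finger_gap: 1.001
gripper_force: 0.0
435 [ 0.69231244 -0.0052134   0.19556322] ((694.0382690429688, -5.591624736785889), 33.618247985839844)
shift [ 0.0004 -0.0024  0.1152] turn -0.001 tcp [0.3969 0.1631 0.1503] gap 0.9998347058810871
```

Cup top is at (0.694, -0.0055, 0.196), level on the lip. Next, the clock.

To row units: 0.115 m / 0.8 = 0.1438, 0.108 m / 0.8 = 0.135.

```bash
python3 -m pendant '[[[0,-0.0013,0.0375],0,1],[[0,-0.0013,0.075],0,1],[[0,-0.0013,0.1125],0,1],[[0,-0.0013,0.135],0,1],[[0,-0.0013,0.1438],0,1],[[0,-0.0013,0.1438],0,1],[[0,-0.0013,0.1438],0,1],[[0,-0.0013,0.1438],0,0],[[0,-0.0013,0.1438],0,0],[[0,-0.0013,0.1438],0,0],[[0,-0.0013,0.1438],0,0],[[0,-0.0013,0.1438],0,0],[[0,-0.0013,0.1438],0,0],[[0,-0.0013,0.1438],0,0],[[0,-0.0013,0.1438],0,0]]' 50; python3 go.py 0.542 -0.261 0.135 6.3
```

```text
t: 19.45
tcp_pos: [0.3946, 0.1636, 0.0355]
tool_rot: [0.709, 0.705, 0.001, 0.001]
force: [1.9, -0.4, 5.8]
finger_gap: 0.558
gripper_force: 51.0
shift [-0.4239  0.1498 -0.0991] turn -0.1147 tcp [0.3946 0.1636 0.0355] gap 0.5581885486757631
```

To row units: -0.4239 m / 0.8 = -0.5299, -0.415 m / 0.8 = -0.5188, -0.1147 rad / 3.1416 = -0.0365.

```bash
python3 -m pendant '[[[0,0,-0.025],0,0],[[0,0,-0.075],0,0],[[-0.025,0.0088,-0.1239],0,0],[[-0.0625,0.0225,-0.1239],0,0],[[-0.1125,0.04,-0.1239],-0.0095,0],[[-0.1625,0.0575,-0.1239],-0.0191,0],[[-0.2125,0.075,-0.1239],-0.0286,0],[[-0.2625,0.0925,-0.1239],-0.0365,0],[[-0.3125,0.11,-0.1239],-0.0365,0],[[-0.3625,0.1275,-0.1239],-0.0365,0],[[-0.4125,0.1463,-0.1239],-0.0365,0],[[-0.4625,0.1638,-0.1239],-0.0365,0],[[-0.5,0.1763,-0.1239],-0.0365,0],[[-0.5188,0.1838,-0.1239],-0.0365,0],[[-0.5299,0.1873,-0.1239],-0.0365,0],[[-0.5299,0.1873,-0.1239],-0.0365,0],[[-0.5299,0.1873,-0.1239],-0.0365,0],[[-0.5299,0.1873,-0.1239],-0.0365,0]]'; python3 go.py 0.542 -0.261 0.0365 6.3
```

```text
t: 21.25
tcp_pos: [0.5401, -0.2595, 0.1334]
tool_rot: [0.667, 0.745, -0.0, -0.001]
force: [-0.3, 0.1, -1.8]
finger_gap: 0.557
gripper_force: 53.2
shift [-0.0019  0.0019  0.0969] turn 0.0009 tcp [ 0.5401 -0.2595  0.1334] gap 0.5565887058162076
```

To row units: 0.098 m / 0.8 = 0.1225, 0.097 m / 0.8 = 0.1213.

```bash
python3 -m pendant '[[[-0.0013,0.0013,0.0375],0,0],[[-0.0013,0.0013,0.075],0,0],[[-0.0013,0.0013,0.1],0,0],[[-0.0013,0.0013,0.1125],0,0],[[-0.0013,0.0013,0.1188],0,0],[[-0.0013,0.0013,0.1213],0,0],[[-0.0013,0.0013,0.1225],0,0],[[-0.0013,0.0013,0.1225],0,0],[[-0.0013,0.0013,0.1225],0,0],[[-0.0013,0.0013,0.1225],0,0.7],[[-0.0013,0.0013,0.1225],0,0.8],[[-0.0013,0.0013,0.1225],0,0.9],[[-0.0013,0.0013,0.1225],0,0.9],[[-0.0013,0.0013,0.0875],0,1],[[-0.0013,0.0013,0.0375],0,1],[[-0.0013,0.0013,-0.0125],0,1],[[-0.0013,0.0013,-0.0375],0,1],[[-0.0013,0.0013,-0.0375],0,1]]'; python3 go.py 0.485 -0.1255 0.12 77
```

```text
t: 23.05
tcp_pos: [0.544, -0.2634, 0.1674]
tool_rot: [0.667, 0.745, 0.0, 0.004]
force: [1.0, -0.4, -0.9]
finger_gap: 1.004
gripper_force: 0.0
shift [ 0.1438 -0.0438  0.0463] turn 1.9075 tcp [ 0.544  -0.2634  0.1674] gap 1.00381399562828
```

```bash
sed -i 's/^turn=.*//; s/turn=q6-(q1-a); turn=.*/turn=min((q6-(q1-a)+k*np.pi for k in(-2,-1,0,1,2)),key=abs)/' go.py; python3 go.py 0.431 -0.1146 0.12 77.1; python3 - <<'E'
from h import *
from seg import rect
s=snap('top','t3.png');c=cloud(s)
m=((abs(c[...,2]-.0575)<.006)&(np.hypot(c[...,0]-.542,c[...,1]+.261)<.06)).astype(np.uint8)
print(m.sum(),c[m>0].mean(0),rect(c[m>0][:,:2]))
E
```

```text
0 [nan nan nan] (array([0., 0.]), np.float32(0.0), np.float32(0.0), np.float32(0.0))Traceback (most recent call last):
  File "go.py", line 8, in <module>
    print('shift',(R.T@(np.array([x,y,z])-s['tcp_pos'])).round(4),'turn',round(turn,4),'tcp',s['tcp_pos'].round(4),'gap',s['finger_gap'])
                                                                               ^^^^
NameError: name 'turn' is not defined
<stdin>:5: RuntimeWarning: Mean of empty slice.
  ret = um.true_divide(
```

View pics/t3.png

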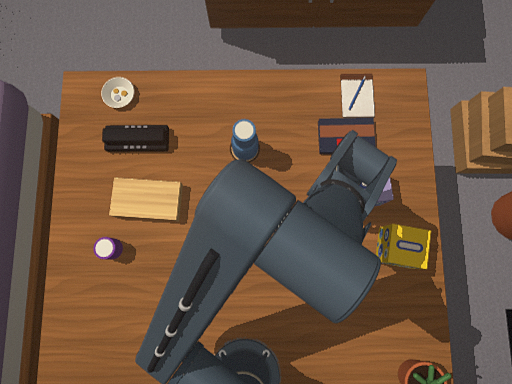

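The cup sits on the carafe at (244,132). The arm hides the clock, so I'll check that later.

```bash
sed -i 's/^q1=.*/q1=np.arctan2(y,x); turn=min((a-g+k*np.pi for k in(-2,-1,0,1,2)),key=abs); q6=q1-(a-turn)/' go.py; sed -i "s/'gap'/'q6',round(q6,2),'gap'/" go.py; python3 go.py 0.431 -0.1146 0.12 77.1
```

```text
shift [ 0.1594 -0.095   0.0446] turn -1.2359 tcp [ 0.5428 -0.2626  0.1653] q6 -1.61 gap 0.9957105237969841
```

To row units: 0.1594 m / 0.8 = 0.1993, 0.15 m / 0.8 = 0.1875, -1.236 rad / 3.1416 = -0.3934.

```bash
python3 -m pendant '[[[0.025,-0.0125,0],-0.0446,1],[[0.0625,-0.0375,0],-0.0891,1],[[0.1,-0.0625,0],-0.1337,1],[[0.1375,-0.0813,0],-0.1783,1],[[0.1688,-0.1,0.025],-0.2228,1],[[0.1875,-0.1125,0.05],-0.2674,1],[[0.1993,-0.1188,0.0558],-0.3119,1],[[0.1993,-0.1188,0.0558],-0.3565,1],[[0.1993,-0.1188,0.0558],-0.3934,1],[[0.1993,-0.1188,0.0558],-0.3934,1],[[0.1993,-0.1188,0.0558],-0.3934,1],[[0.1993,-0.1188,0.0558],-0.3934,1]]'; python3 go.py 0.431 -0.1146 0.026 77.1;  python3 - <<'E'
from h import *
from seg import rect
s=snap('top','t4.png');c=cloud(s)
m=((abs(c[...,2]-.0575)<.006)&(np.hypot(c[...,0]-.542,c[...,1]+.261)<.06)).astype(np.uint8)
if m.sum()>5: print(m.sum(),c[m>0].mean(0),rect(c[m>0][:,:2]))
m=((abs(c[...,2]-.1245)<.01)&(np.hypot(c[...,0]-.554,c[...,1]+.374)<.1)).astype(np.uint8)
print(m.sum(),c[m>0].mean(0),rect(c[m>0][:,:2]))
E
```

```text
t: 24.3
tcp_pos: [0.4298, -0.1139, 0.1185]
tool_rot: [0.113, 0.994, 0.0, -0.001]
force: [0.5, 0.7, 0.3]
finger_gap: 0.999
gripper_force: 0.0
shift [-0.0014 -0.0004  0.0925] turn -0.0017 tcp [ 0.4298 -0.1139  0.1185] q6 -1.61 gap 0.9991934751178301
380 [ 0.540046   -0.26215835  0.05642616] (array([ 541.2, -271.2]), np.float32(99.0), np.float32(48.0), np.float32(95.7))
1439 [ 0.55367791 -0.37236956  0.12455983] (array([ 554.7, -373.8]), np.float32(113.0), np.float32(111.0), np.float32(96.2))
```

To row units: 0.0925 m / 0.8 = 0.1156, 0.088 m / 0.8 = 0.11.

```bash
python3 -m pendant '[[[0,0,0.0375],0,1],[[0,0,0.075],0,1],[[0,0,0.1],0,1],[[0,0,0.11],0,1],[[0,0,0.1156],0,1],[[0,0,0.1156],0,1],[[0,0,0.1156],0,1],[[0,0,0.1156],0,0],[[0,0,0.1156],0,0],[[0,0,0.1156],0,0],[[0,0,0.1156],0,0],[[0,0,0.1156],0,0],[[0,0,0.1156],0,0],[[0,0,0.1156],0,0],[[0,0,0.1156],0,0]]' 50; python3 go.py 0.431 -0.1146 0.026 77.1
```

```text
t: 25.85
tcp_pos: [0.4304, -0.1141, 0.0272]
tool_rot: [0.112, 0.994, -0.0, 0.001]
force: [0.3, 0.1, 5.6]
finger_gap: 0.431
gripper_force: 50.1
shift [-0.0007 -0.0003  0.0012] turn -0.0002 tcp [ 0.4304 -0.1141  0.0272] q6 -1.61 gap 0.43076180621608917
```

```bash
python3 go.py 0.33 0.3225 0.09 85.7; python3 go.py 0.40 0.1 0.1 85.7
```

```text
shift [ 0.1953  0.4031 -0.0632] turn -0.1503 tcp [ 0.4304 -0.1141  0.0272] q6 -0.72 gap 0.43076180621608917
shift [ 0.0774  0.2019 -0.073 ] turn -0.1503 tcp [ 0.4304 -0.1141  0.0272] q6 -1.25 gap 0.43076180621608917
```

To row units: 0.4031 m / 0.8 = 0.5039, 0.15 m / 0.8 = 0.1875, -0.15 rad / 3.1416 = -0.0477.

```bash
python3 -m pendant '[[[0,0,-0.025],0,0],[[0,0,-0.0625],0,0],[[0.0125,0.0313,-0.0913],0,0],[[0.0313,0.0813,-0.0913],-0.0095,0],[[0.05,0.1313,-0.0913],-0.0191,0],[[0.0725,0.1875,-0.0913],-0.0286,0],[[0.0968,0.25,-0.0913],-0.0382,0],[[0.125,0.3,-0.0913],-0.0477,0],[[0.1563,0.35,-0.0913],-0.0477,0],[[0.1875,0.4,-0.0875],-0.0477,0],[[0.2125,0.4438,-0.0813],-0.0477,0],[[0.2313,0.4813,-0.0788],-0.0477,0],[[0.2441,0.5039,-0.0788],-0.0477,0],[[0.2441,0.5039,-0.0788],-0.0477,0],[[0.2441,0.5039,-0.0788],-0.0477,0],[[0.2441,0.5039,-0.0788],-0.0477,0]]'; python3 go.py 0.33 0.3225 0.0275 85.7; python3 - <<'E'
from h import *
snap('side','s3.png')
E
```

```text
t: 27.45
tcp_pos: [0.3296, 0.3216, 0.0895]
tool_rot: [0.038, 0.999, -0.0, -0.0]
force: [0.9, -0.7, -1.2]
finger_gap: 0.428
gripper_force: 50.6
shift [-0.0003  0.001   0.062 ] turn -0.001 tcp [0.3296 0.3216 0.0895] q6 -0.72 gap 0.42828653070087985
```

View pics/s3.png

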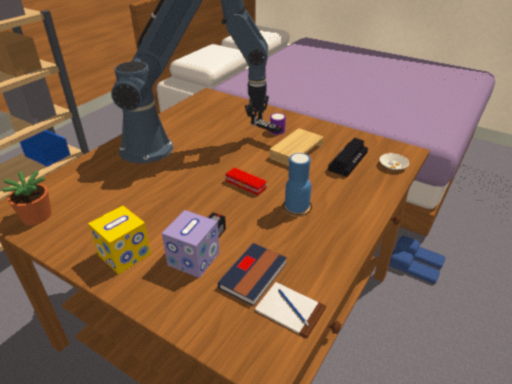

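The remote is held level at (266,127) in front of the shelf at (296,147). The clock stands beside the lilac box at (217,225), and the lidded carafe is at (299,185).

To row units: 0.061 m / 0.8 = 0.0763, 0.058 m / 0.8 = 0.0725.

```bash
python3 -m pendant '[[[0,0.0013,0.025],0,0],[[0,0.0013,0.05],0,0],[[0,0.0013,0.065],0,0],[[0,0.0013,0.0725],0,0],[[0,0.0013,0.0763],0,0],[[0,0.0013,0.0763],0,0],[[0,0.0013,0.0763],0,0],[[0,0.0013,0.0763],0,0]]'; python3 go.py 0.4398 0.3142 0.0275 85.7
```

```text
t: 28.3
tcp_pos: [0.3301, 0.3237, 0.029]
tool_rot: [0.037, 0.999, 0.0, 0.001]
force: [-0.5, -0.6, -1.4]
finger_gap: 0.431
gripper_force: 50.6
shift [-0.1101 -0.0013  0.0017] turn 0.0001 tcp [0.3301 0.3237 0.029 ] q6 -0.88 gap 0.43068842534319157
```

```bash
python3 -m pendant '[[[-0.0125,0,0],0,0],[[-0.025,0,0],0,0],[[-0.0375,0,0],0,0],[[-0.05,-0.0013,0],0,0],[[-0.0625,-0.0013,0],0,0],[[-0.075,-0.0013,0],0,0],[[-0.0875,-0.0013,0],0,0],[[-0.1,-0.0013,0],0,0],[[-0.1125,-0.0013,0],0,0],[[-0.125,-0.0013,0],0,0],[[-0.1338,-0.0013,0],0,0],[[-0.1375,-0.0013,0.0013],0,0],[[-0.1375,-0.0013,0.0013],0,0],[[-0.1375,-0.0013,0.0013],0,0],[[-0.1375,-0.0013,0.0013],0,0]]'; python3 go.py 0.4398 0.3142 0.0275 85.7
```

```text
t: 29.8
tcp_pos: [0.4388, 0.3142, 0.0275]
tool_rot: [0.037, 0.999, -0.0, -0.0]
force: [-0.4, -0.3, -0.8]
finger_gap: 0.431
gripper_force: 50.6
shift [-0.001  0.    -0.   ] turn 0.0003 tcp [0.4388 0.3142 0.0275] q6 -0.88 gap 0.4310281181084695
```

To row units: -0.12 m / 0.8 = -0.15, -0.1 m / 0.8 = -0.125.

```bash
python3 -m pendant '[[[0,0,0],0,0.5],[[0,0,0],0,0.65],[[0,0,0],0,0.75],[[0,0,0],0,0.8],[[0,0,0],0,0.8],[[0,0,-0.025],0,0.8],[[0,0,-0.075],0,0.9],[[0,0,-0.125],0,1],[[0,0,-0.15],0,1],[[0,0,-0.15],0,1],[[0,0,-0.15],0,1]]'; python3 go.py 0.48 0.009 0.12 86.8
```

```text
t: 30.9
tcp_pos: [0.4393, 0.3142, 0.1477]
tool_rot: [0.038, 0.999, 0.0, 0.0]
force: [-0.3, -0.3, 0.2]
finger_gap: 1.0
gripper_force: 0.0
shift [-0.0635 -0.3013  0.0277] turn -0.0192 tcp [0.4393 0.3142 0.1477] q6 -1.5 gap 0.9996328819893094
```

To row units: -0.3013 m / 0.8 = -0.3766, -0.075 m / 0.8 = -0.0938, -0.019 rad / 3.1416 = -0.006.

```bash
python3 -m pendant '[[[-0.01,-0.0375,0],0,1],[[-0.02,-0.0938,0],0,1],[[-0.0313,-0.15,0],-0.0032,1],[[-0.0438,-0.2063,0],-0.006,1],[[-0.0563,-0.2625,0.0125],-0.006,1],[[-0.0688,-0.3188,0.025],-0.006,1],[[-0.0763,-0.3563,0.0346],-0.006,1],[[-0.0794,-0.3766,0.0346],-0.006,1],[[-0.0794,-0.3766,0.0346],-0.006,1],[[-0.0794,-0.3766,0.0346],-0.006,1],[[-0.0794,-0.3766,0.0346],-0.006,1],[[-0.0794,-0.3766,0.0346],-0.006,1]]'; python3 - <<'E'
from h import *
from seg import rect
s=snap('top','t5.png');c=cloud(s); p=s['pixels'].astype(int)
m=((abs(c[...,2]-.0174)<.008)&(abs(c[...,0]-.435)<.05)&(abs(c[...,1]-.31)<.05)).astype(np.uint8)
print('remote',m.sum(),rect(c[m>0][:,:2]))
m=((abs(c[...,2]-.037)<.01)&(p[...,0]>2*p[...,1])&(abs(c[...,0]-.48)<.1)&(abs(c[...,1])<.07));
if m.sum(): print('case',m.sum(),rect(c[m][:,:2]))
m=((abs(c[...,2]-.0436)<.007)&(abs(c[...,0]-.526)<.1)&(abs(c[...,1]-.3)<.14)); print('shelf',m.sum(),rect(c[m][:,:2]))
a=cv2.resize(s['pixels'][120:270,90:300],None,fx=3,fy=3); cv2.imwrite('pics/crop5.png',a[:,:,::-1])
E
python3 go.py 0.48 0.009 0.03 86.8
```

```text
t: 32.1
tcp_pos: [0.4797, 0.0102, 0.1197]
tool_rot: [0.027, 1.0, 0.0, -0.0]
force: [0.3, -0.3, 0.3]
finger_gap: 1.002
gripper_force: 0.0
remote 0 (array([0., 0.]), np.float32(0.0), np.float32(0.0), np.float32(0.0))
shelf 2206 (array([528.3, 306.8]), np.float32(212.0), np.float32(119.0), np.float32(84.4))
shift [-0.0002 -0.0011  0.0898] turn 0.0016 tcp [0.4799 0.0101 0.1198] q6 -1.5 gap 0.9996402042426464
```

View pics/crop5.png

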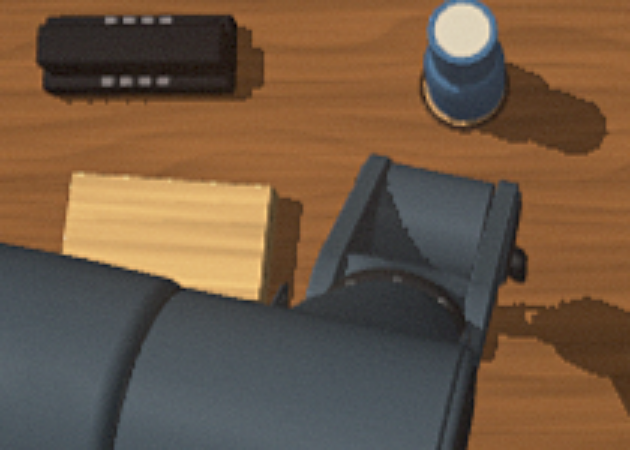

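The arm covers the remote for now, and the shelf and carafe look undisturbed. Grasping the case.

To row units: 0.09 m / 0.8 = 0.1125, 0.03 m / 0.8 = 0.0375.

```bash
python3 -m pendant '[[[0,-0.0013,0.0375],0,1],[[0,-0.0013,0.075],0,1],[[0,-0.0013,0.1],0,1],[[0,-0.0013,0.11],0,1],[[0,-0.0013,0.1125],0,1],[[0,-0.0013,0.1125],0,1],[[0,-0.0013,0.1125],0,0],[[0,-0.0013,0.1125],0,0],[[0,-0.0013,0.1125],0,0],[[0,-0.0013,0.1125],0,0],[[0,-0.0013,0.1125],0,0],[[0,-0.0013,0.1125],0,0],[[0,-0.0013,0.1125],0,0],[[0,-0.0013,0.1125],0,0]]' 50; python3 go.py 0.527 0.3075 0.15 -4.4
```

```text
t: 33.55
tcp_pos: [0.4807, 0.0079, 0.0309]
tool_rot: [0.028, 1.0, -0.0, 0.001]
force: [-0.3, 0.4, 4.7]
finger_gap: 0.647
gripper_force: 54.2
shift [-0.0297  0.3017 -0.1191] turn -1.5502 tcp [0.4807 0.0079 0.0309] q6 -2.54 gap 0.6468369819095383
```

The manual's scale: shifts go in shares of 80 cm and turns go in shares of pi rad. Converting my numbers, 0.3017 m / 0.8 = 0.3771, 0.29 m / 0.8 = 0.3625, 1.5914 rad / 3.1416 = 0.5066.

```bash
python3 -m pendant '[[[0,0,-0.025],0,0],[[0,0,-0.075],0,0],[[0,0,-0.125],0,0],[[0,0.025,-0.1489],0.0318,0],[[-0.0038,0.0563,-0.1489],0.0732,0],[[-0.0075,0.0938,-0.1489],0.1146,0],[[-0.0113,0.1313,-0.1489],0.156,0],[[-0.015,0.1688,-0.1489],0.1974,0],[[-0.02,0.2063,-0.1489],0.2387,0],[[-0.0238,0.2438,-0.1489],0.2801,0],[[-0.0275,0.2813,-0.1489],0.3215,0],[[-0.0313,0.3125,-0.1489],0.3629,0],[[-0.0338,0.3438,-0.1489],0.4043,0],[[-0.0363,0.3625,-0.1489],0.4456,0],[[-0.0371,0.3771,-0.1489],0.4775,0],[[-0.0371,0.3771,-0.1489],0.5066,0],[[-0.0371,0.3771,-0.1489],0.5066,0],[[-0.0371,0.3771,-0.1489],0.5066,0],[[-0.0371,0.3771,-0.1489],0.5066,0],[[-0.0371,0.3771,-0.1489],0.5066,0]]'; python3 go.py 0.527 0.3075 0.0755 -4.4; python3 - <<'E'
from h import *
from seg import rect
s=snap('side','s4.png')
E
```

```text
t: 35.55
tcp_pos: [0.5266, 0.3072, 0.1489]
tool_rot: [0.734, 0.68, -0.0, -0.0]
force: [0.7, 0.4, -2.2]
finger_gap: 0.649
gripper_force: 53.6
shift [0.0003 0.0004 0.0734] turn 0.0004 tcp [0.5266 0.3072 0.1489] q6 0.6 gap 0.6494939370747347
```

View pics/s4.png

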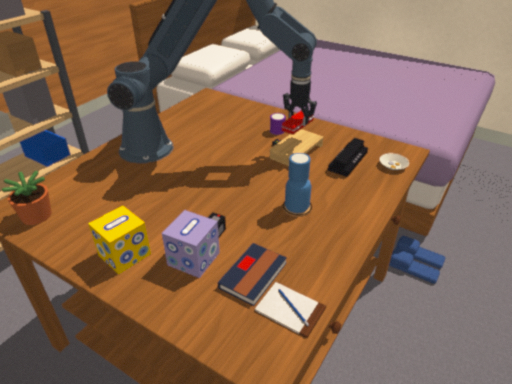

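The case is held level at (298,121) over the shelf, lined up with its length. Lowering to the board and releasing.

To row units: -0.1 m / 0.8 = -0.125, 0.0738 m / 0.8 = 0.0923.

```bash
python3 -m pendant '[[[0,0,0.0313],0,0],[[0,0,0.0625],0,0],[[0,0,0.0788],0,0],[[0,0,0.0863],0,0],[[0,0,0.09],0,0],[[0,0,0.0923],0,0],[[0,0,0.0923],0,0],[[0,0,0.0923],0,0],[[0,0,0.0923],0,0.75],[[0,0,0.0923],0,0.85],[[0,0,0.0923],0,0.95],[[0,0,0.0923],0,1],[[0,0,0.0923],0,1],[[0,0,0.0625],0,1],[[0,0,0.0125],0,1],[[0,0,-0.0375],0,1],[[0,0,-0.0875],0,1],[[0,0,-0.125],0,1],[[0,0,-0.125],0,1]]'; python3 go.py 0.45 -0.08 0.3 -4.4
```

```text
t: 37.5
tcp_pos: [0.5294, 0.3087, 0.2543]
tool_rot: [0.734, 0.68, 0.005, 0.002]
force: [-0.1, 0.8, 0.6]
finger_gap: 1.002
gripper_force: 0.0
shift [-0.3934 -0.0489 -0.048 ] turn 0.0002 tcp [0.5294 0.3087 0.2543] q6 -0.1 gap 1.0015438732313253
```

To row units: -0.393 m / 0.8 = -0.4913, -0.38 m / 0.8 = -0.475.

```bash
python3 -m pendant '[[[-0.05,-0.0063,-0.025],0,1],[[-0.1125,-0.0125,-0.06],0,1],[[-0.175,-0.025,-0.06],0,1],[[-0.2375,-0.0313,-0.06],0,1],[[-0.3,-0.0375,-0.06],0,1],[[-0.3625,-0.0463,-0.06],0,1],[[-0.425,-0.0538,-0.06],0,1],[[-0.475,-0.06,-0.06],0,1],[[-0.4913,-0.0613,-0.06],0,1],[[-0.4913,-0.0613,-0.06],0,1],[[-0.4913,-0.0613,-0.06],0,1]]'; python3 - <<'E'
from h import *
from seg import rect
s=snap('top','t6.png');c=cloud(s); p=s['pixels'].astype(int)
def f(n,h,t,x,y,r,ex=True):
    m=(abs(c[...,2]-h)<t)&(abs(c[...,0]-x)<r)&(abs(c[...,1]-y)<r)&ex
    if m.sum()>5: print(n,m.sum(),c[m].mean(0).round(4),rect(c[m][:,:2]))
    else: print(n,m.sum())
f('case',.082,.008,.527,.307,.12)
f('shelf',.0436,.007,.527,.307,.12)
f('remote',.017,.006,.43,.31,.05)
f('clock',.0575,.006,.542,-.255,.05)
f('tissue',.1245,.008,.554,-.374,.09)
f('cup',.196,.01,.695,-.004,.06)
f('phone',.0449,.03,.723,.345,.13); f('book',.0237,.008,.733,-.334,.12)
E
```

```text
t: 38.6
tcp_pos: [0.4474, -0.0796, 0.2963]
tool_rot: [0.734, 0.679, 0.0, -0.001]
force: [-0.1, 0.6, 0.0]
finger_gap: 0.999
gripper_force: 0.0
case 890 [0.5244 0.3053 0.081 ] (array([525.1, 306.1]), np.float32(151.0), np.float32(56.0), np.float32(85.3))
shelf 1590 [0.5236 0.3026 0.0435] (array([526.6, 307.9]), np.float32(211.0), np.float32(121.0), np.float32(85.5))
remote 198 [0.4414 0.3133 0.017 ] (array([441.7, 313.3]), np.float32(52.0), np.float32(39.0), np.float32(174.0))
clock 333 [ 0.5398 -0.2659  0.0564] (array([ 540.2, -262.1]), np.float32(77.0), np.float32(48.0), np.float32(96.5))
tissue 1431 [ 0.5537 -0.3728  0.1247] (array([ 554.6, -373.8]), np.float32(111.0), np.float32(110.0), np.float32(96.2))
cup 430 [ 0.6925 -0.005   0.1956] (array([693.5,  -4.8]), np.float32(64.0), np.float32(64.0), np.float32(146.5))
phone 1721 [0.7264 0.3471 0.0437] (array([769. , 352.1]), np.float32(210.0), np.float32(166.0), np.float32(89.9))
book 1901 [ 0.7335 -0.3343  0.0237] (array([ 764.3, -333.6]), np.float32(179.0), np.float32(176.0), np.float32(90.6))
```

View pics/t6.png

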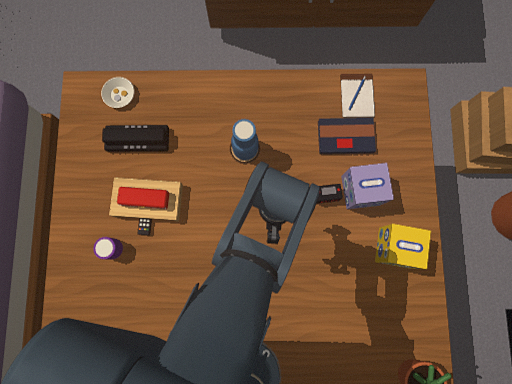

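The top view shows every item in place. The case is on the shelf at (143,197), with the remote sticking out at (145,227) by about 50 mm. The clock is at (328,193), about 17 mm from the box, and the lidded carafe is on the coaster. Box, telephone and book have not moved.

```bash
python3 -c "
from station import job; print(job.sign_off())"
```

```text
the job is handed in; nothing more can be done
None
```

I handed the job in at about 39 s, with all five things placed and released; my last camera measurements put each within its limits, but sign-off returned no verdict.

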